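Cure the seals of a batch of sample bottles

TASK

The plywood nest plate for the spray bottles is still on the curing bed: lift it by its handle straight up off the two locating pins, without cocking it, and lay it flat and squarely on the middle of the cork mat. Then stand all the clear sample bottles from the grey tray upright on the bed, inside its lip. When they are all in place, switch the curing lamp on to stay: squeeze its trigger fully, press the lock-on button on the side of the grip while the trigger is in, and ease the trigger so that the lock alone holds it; leave the mug, the masking tape and the label roll where they are.

Things in the scene. Friction and masses are not known exactly. Their poses are not given: they have to be found in the camera images.
- curing_bed: fixed aluminium bed 152 (x) x 230 mm (y). Origin: centre of its underside, on the bench. Floor 12 mm above the origin; a lip 5 mm wide all round rises 8 mm above the floor (inside it 142 x 220 mm). Two steel locating pins, 8 mm diameter, coned tips, stand on the floor at x = 0, y = +85 and -85 mm and rise 28 mm above it. The lamp stands beyond its +y end
- nest_plate: loose plywood plate 124 (x) x 200 (y) x 10 mm thick, about 350 g, with four 46 mm holes, lying on the floor of the bed with two holes (about 1.5 mm wider than the pins) over the pins at its y = +85 and -85 mm. Origin: centre of its underside; z up, y along its length. It is free once its underside is 28 mm above the bed's floor
- plate_handle (a point): centre of the grip bar of the plate's wooden bridge handle: a bar 14 mm wide (x), 62 mm long (y), 12 mm high, over the middle of the plate; this point is 46 mm above the plate's underside, the bar's top is 6 mm higher. The plate balances there; axes as the plate's
- cork_mat: fixed cork mat 132 (x) x 210 (y) x 4 mm on the bench. Origin: centre of its underside. The plate belongs on it, centre on centre, length along its y (either way round)
- bottle_tray: fixed grey plastic tray 126 (x) x 218 (y) mm, lip 12 mm high and 4 mm wide, floor 4 mm thick, in which the sample bottles stand at first. Origin: centre of its underside
- sample_0_centre (a point): a clear sample bottle, 240 g: body 50 mm diameter and 75 mm high with a square shoulder, black cap 29 mm diameter from 75 to 102 mm above the foot. This point is on its axis, 51 mm above its foot; z is the axis. Three or four of these bottles are there (absent ones read None)
- sample_1_centre (a point): a clear sample bottle, 240 g: body 50 mm diameter and 75 mm high with a square shoulder, black cap 29 mm diameter from 75 to 102 mm above the foot. This point is on its axis, 51 mm above its foot; z is the axis. Three or four of these bottles are there (absent ones read None)
- sample_2_centre (a point): a clear sample bottle, 240 g: body 50 mm diameter and 75 mm high with a square shoulder, black cap 29 mm diameter from 75 to 102 mm above the foot. This point is on its axis, 51 mm above its foot; z is the axis. Three or four of these bottles are there (absent ones read None)
- sample_3_centre (a point): a clear sample bottle, 240 g: body 50 mm diameter and 75 mm high with a square shoulder, black cap 29 mm diameter from 75 to 102 mm above the foot. This point is on its axis, 51 mm above its foot; z is the axis. Three or four of these bottles are there (absent ones read None)
- lamp: fixed curing lamp on a steel foot. Origin: on the bench, mid-width. Nose points to its -y (to the bed). Barrel 58 mm thick, top at 131 mm above the bench (clamp ring). The upright grip above it spans x -15 to +15, y 0 to +34 mm, flat top at 198 mm. Trigger on the grip's -y face, lock-on button on its -x side, both with their middle 152 mm above the bench
- trigger_face (a point): middle of the trigger's face: a black trigger 19 mm wide (x), 40 mm high, standing 14 mm out of the grip; it is pushed in along the lamp's +y. Axes as the lamp's; the point moves with the trigger
- trigger (a joint): how far the trigger is squeezed in, m: 0 out, 0.012 fully in; sprung, 5 N out to 9 N in. Locked on, it stays at about 0.0065
- button_face (a point): middle of the face of the round lock-on button, 16 mm diameter, standing 10 mm out of the grip's -x side at the lamp's y = +18 mm; it is pushed in along the lamp's +x. Axes as the lamp's; the point moves with the button
- lock_button (a joint): how far the button is pushed in, m: 0 out, 0.008 fully in; sprung, 3 to 6 N. Blocked after 1 mm unless the trigger is in by 0.0105 or more. Pressed home (0.0065 or more) with the trigger in, it is caught as the trigger is eased, and both stay in (button at about 0.006); squeezing the trigger fully again lets the button out
- label_fixture: fixed wooden labelling cradle with a spray bottle leaning on it, between the bed and the tray and mat; about 218 (x) x 200 mm (y), 140 mm high, the bottle's top 230 mm above the bench at its far half. Carry things in front of it or above that height. Origin: centre of its underside
- mug: white mug, 97 mm high, a bystander. Origin: under its middle
- tape_roll: roll of masking tape lying flat, 98 mm across, 25 mm high, a bystander. Origin: centre of its underside
- label_roll: roll of labels standing on end, 60 mm across, 74 mm high, a bystander. Origin: centre of its underside

How it is judged (in metres and radians):
On the way, in this order (a step that is already met when the one before it is completed fails the run):
1. the nest plate lies flat on the cork mat, released (horizontal distance between nest_plate and cork_mat below 0.03 m and angle between the y axis of nest_plate and the y axis of cork_mat, either way round below 0.3 rad and angle between nest_plate's own z axis and vertical below 0.06 rad and height (world z) of nest_plate below 0.012 m and contact force between the fingers and nest_plate below 0.3 N), for 0.2 s.
2. all the bottles stand upright on the bed, released (x of sample_0_centre in the frame of curing_bed between -0.055 and 0.055 m and y of sample_0_centre in the frame of curing_bed between -0.092 and 0.092 m and z of sample_0_centre in the frame of curing_bed between 0.055 and 0.07 m and angle between each of sample_0_centre, sample_1_centre, sample_2_centre, sample_3_centre's own z axis and vertical below 0.12 rad and x of sample_1_centre in the frame of curing_bed between -0.055 and 0.055 m and y of sample_1_centre in the frame of curing_bed between -0.092 and 0.092 m and z of sample_1_centre in the frame of curing_bed between 0.055 and 0.07 m and x of sample_2_centre in the frame of curing_bed between -0.055 and 0.055 m and y of sample_2_centre in the frame of curing_bed between -0.092 and 0.092 m and z of sample_2_centre in the frame of curing_bed between 0.055 and 0.07 m and x of sample_3_centre in the frame of curing_bed between -0.055 and 0.055 m and y of sample_3_centre in the frame of curing_bed between -0.092 and 0.092 m and z of sample_3_centre in the frame of curing_bed between 0.055 and 0.07 m and contact force between the fingers and sample_0 below 0.3 N and contact force between the fingers and sample_1 below 0.3 N and contact force between the fingers and sample_2 below 0.3 N and contact force between the fingers and sample_3 below 0.3 N), for 0.2 s.
3. the trigger is squeezed fully and the lock-on button pressed in (value of joint trigger above 0.0095 m and value of joint lock_button above 0.0062 m), for 0.1 s.
4. the trigger is eased and the lock holds it in, untouched (value of joint trigger between 0.005 and 0.0088 m and value of joint lock_button above 0.0045 m and contact force between the fingers and lamp below 0.3 N), for 0.3 s.
At the end, for the whole second after the job is handed in: Plate flat on the mat: centres within 30 mm, lengths within 0.3 rad. Every bottle present upright on the bed floor inside the lip. Trigger held in by the lock alone (5 to 8.8 mm, button in by more than 4.5 mm). All at rest (horizontal distance between nest_plate and cork_mat below 0.03 m and angle between the y axis of nest_plate and the y axis of cork_mat, either way round below 0.3 rad and angle between nest_plate's own z axis and vertical below 0.06 rad and height (world z) of nest_plate below 0.012 m and x of sample_0_centre in the frame of curing_bed between -0.055 and 0.055 m and y of sample_0_centre in the frame of curing_bed between -0.092 and 0.092 m and z of sample_0_centre in the frame of curing_bed between 0.055 and 0.07 m and angle between each of sample_0_centre, sample_1_centre, sample_2_centre, sample_3_centre's own z axis and vertical below 0.12 rad and x of sample_1_centre in the frame of curing_bed between -0.055 and 0.055 m and y of sample_1_centre in the frame of curing_bed between -0.092 and 0.092 m and z of sample_1_centre in the frame of curing_bed between 0.055 and 0.07 m and x of sample_2_centre in the frame of curing_bed between -0.055 and 0.055 m and y of sample_2_centre in the frame of curing_bed between -0.092 and 0.092 m and z of sample_2_centre in the frame of curing_bed between 0.055 and 0.07 m and x of sample_3_centre in the frame of curing_bed between -0.055 and 0.055 m and y of sample_3_centre in the frame of curing_bed between -0.092 and 0.092 m and z of sample_3_centre in the frame of curing_bed between 0.055 and 0.07 m and value of joint trigger between 0.005 and 0.0088 m and value of joint lock_button above 0.0045 m and linear speed of each of nest_plate, sample_0, sample_1, sample_2, sample_3 below 0.02 m/s); the robot touches nothing.
It fails at once if the nest plate is cocked on the pins (tilted more than 0.2 rad before it is clear of them) (horizontal distance between nest_plate and curing_bed below 0.03 m and z of nest_plate in the frame of curing_bed below 0.04 m and angle between nest_plate's own z axis and vertical above 0.2 rad).
It fails at once if a bystander (mug) is pushed more than 30 mm (distance of mug from where it was at the start of the episode above 0.03 m).
It fails at once if a bystander (tape_roll) is pushed more than 30 mm (distance of tape_roll from where it was at the start of the episode above 0.03 m).
It fails at once if a bystander (label_roll) is pushed more than 30 mm (distance of label_roll from where it was at the start of the episode above 0.03 m).
Of sample_0, sample_1, sample_2, sample_3 only 3 to 4 are there at a start; the rules pass over those that are not, and their reading is None.
At some moment in a run one of nest_plate may be knocked a few centimetres aside while the robot is not near it.
It also fails if it takes over 210 s, if anything falls off the work surface, if the arm or the gripper's body presses on something with over 40 N, if the wrist force passes 120 N, or if a joint passes its speed limit or range.

ROBOT

A 6-joint arm with a two-finger parallel gripper is mounted at the origin on a cart in front of the work surface, level with it; the furniture and walls round the work are solid. World frame = base frame: x ahead of the robot, y to its left, z up, the work surface at z = 0. Lengths are in m, angles in degrees, forces in N, time in s.
With the tool pointing down it reaches from about 0.25 to 0.725 m from the base axis. Payload 9.7 kg.
Tool frame: the origin (TCP) lies on the centre line of the jaws, within the pads' length; the fingertips stand bot.nose_length ahead of it and the grasp point (between the pads) lies 11 mm behind it (bot.nose_length is the distance from the TCP to the fingertips, in m); z points along the fingers, y is the line along which they close (so a half turn about z gives the same grasp; the last joint's range is limited). The gripper opens to 85 mm and grips with 20 to 120 N. Pads are 22 mm wide; open, the fingers measure 114 mm over their backs; the gripper's body (76 mm by 85 mm) begins 54 mm behind the grasp point. The pads swing forward as they close: fully open they stand 13 mm farther back than shut.
Start: joints at [71.849, 4.979, 10.078, 95.1, 0, 90], TCP at [0.171, 0.523, 0.239] pointing down, gripper open.
Joint ranges: [-179.16, 179.16], [-48.56, 103.87], [-65.8, 70.77], [-126.05, 130.52], [-82.76, 87.17], [-180, 180]. Speed limits (degrees/s): [127.2, 127.2, 147.25, 180, 180, 180].

INTERFACE

Orientations are given as [roll, pitch, yaw] about the fixed x, y, z axes, in that order (R = Rz(yaw) Ry(pitch) Rx(roll)).
In Python, from workcell import bot gives the robot as it stands. The module is installed in compiled form; this text tells all that it offers.
- The arm moves only by the shell command python3 -m inch 'ROWS' [OPENING] [FORCE]. ROWS is JSON, a list of rows, each a list of 4 numbers: the shift along the world's x, y, z in cm, then the turn about the world's z in degrees. A call has exactly 8 rows; each row is the pose to reach, as a shift and turn from the pose commanded when the call began; what a row does not reach only later rows make up. A row lasts 1/8 s, in which the tool goes at most 62.5 mm and 10.7 degrees, less where a joint would pass 70% of its speed; a pose out of reach is approached as far as the arm can. A call with a gripper value outside its range is refused whole. OPENING is the finger opening in cm, from 0 to 8.54, set as the call begins (- or left out, the last holds). The fingers move at their own pace and stop on an object; FORCE is the grip in N (left out, the last holds). Time passes only in rows, so rows that repeat a pose let the fingers close, or fill a call up. It gives the time, the measured TCP pose, the force, the opening and the grip force at its end, in the units of the state.
- bot.get_obs(): the state, without advancing time (a new reading comes with each control period).
- bot.camera(name): name is "scene" or "side" or "wrist"; returns a dict with "img" (420x560x3 uint8, red, green, blue), "fovy" (degrees; the focal length in pixels is half the picture's height over the tangent of half this angle, whatever the lens; pixels are square), "cx", "cy" (the principal point, pixels), "dist" ([k1, k2, p1, p2, k3] as OpenCV has them; the pictures are not rectified), "R" (3x3) and "t" (3): a world point X has camera coordinates R X + t; the wrist camera has in their place "mount" (4x4, takes a point from camera to tool coordinates, whose origin is the TCP and whose axes are the flange's). Camera axes: x right, y down, z forward; pixel columns grow to the right and rows downward; lengths in m; the calibration is good to about 2 mm. A picture is of the moment at which its call begins: read the wrist's pose just before it. There is no depth.
- bot.job_done(): hands the job in; it is judged then, once.
Trained networks look in a picture, given as the dict that the camera call returned (one of the last four; its "shot" number tells which), for a name from the list of things; names that differ only in an ending like _2 or _b are one class to them, and where a whole thing is asked for, a point or a joint stands for the part that bears it (a point fixed in the world has none). Each returns a list of dicts, best first, with "score" (0 to 1); they miss things now and then, are a little off and sometimes report something else, mostly with a low value. They report only what shows in the picture. A call takes as long as a camera call.
- bot.find_in(thing, picture): "point" ([column, row] in pixels, amid what is visible of it).
- bot.landmark_of(thing, picture): "point" ([column, row] in pixels: a listed point, or the origin of a listed thing).
The state is a dict: "time": time; "q": joint angles; "qd": joint speeds; "joint_efforts": joint torques, N m; "ee_pos": TCP position; "tcp_rot": TCP orientation; "wrist_force": force on the tool from outside, world axes, zero at the start; "torque": the same for the moment, N m; "opening": finger opening in m; "grasp_force": force on a finger pad.
Only numpy, scipy, OpenCV 4.12 (cv2) and the standard library are available. Lean on these libraries where they do the work, as an engineer would, in place of code of your own. Each camera call takes 0.05 s, during which the arm holds its last target. There are 200 camera calls.

## Working session

There is one attempt and no reset: what is moved stays moved. The work goes in short steps, Python scripts to look and compute and a shell command to move; the robot and the scene stay as the last step left them, time stands still between calls to the robot, and variables do not carry over. Pictures are saved under pics/ and viewed, at most 17 in all, crops included, and the job is handed in when it is done.

```bash
mkdir -p pics
cat > h.py <<'E'
import numpy as np, cv2
from workcell import bot
from scipy.spatial.transform import Rotation as Ro
def cam(n):
    o=bot.get_obs(); c=bot.camera(n)
    if n=="wrist":
        M=np.array(c["mount"]); T=np.eye(4)
        T[:3,:3]=Ro.from_euler('xyz',o["tcp_rot"],degrees=True).as_matrix(); T[:3,3]=o["ee_pos"]
        W=np.linalg.inv(T@M); c["R"],c["t"]=W[:3,:3],W[:3,3]
    c["R"]=np.array(c["R"]);c["t"]=np.array(c["t"])
    f=210/np.tan(np.radians(c["fovy"]/2)); c["K"]=np.array([[f,0,c["cx"]],[0,f,c["cy"]],[0,0,1.]])
    return c
def ray(c,p):
    u=cv2.undistortPoints(np.array([[p]],float),c["K"],np.array(c["dist"],float))[0,0]
    return -c["R"].T@c["t"], c["R"].T@np.array([u[0],u[1],1.])
def onz(c,p,z):
    o,d=ray(c,p); return o+d*(z-o[2])/d[2]
def proj(c,X):
    return cv2.projectPoints(np.array(X,float).reshape(-1,3),cv2.Rodrigues(c["R"])[0],c["t"],c["K"],np.array(c["dist"],float))[0][:,0]
def tri(obs):
    A=np.zeros((3,3));b=np.zeros(3)
    for c,p in obs:
        o,d=ray(c,p);d=d/np.linalg.norm(d);P=np.eye(3)-d[:,None]*d;A+=P;b+=P@o
    return np.linalg.solve(A,b)
def save(c,n): cv2.imwrite(f"pics/{n}.png",c["img"][:,:,::-1])
E
cat > look.py <<'E'
from h import *
np.set_printoptions(precision=3,suppress=True)
print(bot.get_obs(),bot.nose_length)
Z=dict(curing_bed=0,nest_plate=.012,plate_handle=.058,cork_mat=0,bottle_tray=0,sample_0_centre=.055,lamp=0,trigger_face=.152,button_face=.152,label_fixture=0,mug=0,tape_roll=0,label_roll=0)
for n in ["scene","side","wrist"]:
    c=cam(n); save(c,n+"0"); print(n,"cam at",-c["R"].T@c["t"])
    for k,z in Z.items():
        for r in bot.landmark_of(k,c)[:5]:
            if r["score"]>.3: print(k,np.array(r["point"]),round(r["score"],2),onz(c,r["point"],z))
E
python3 look.py
```

```text
{'time': 0.0, 'q': array([71.848,  5.01 , 10.035, 95.1  , -0.002, 90.   ]), 'qd': array([ 0.02 , -0.047,  0.002,  0.024,  0.034, -0.044]), 'joint_efforts': array([ -0.001, -52.039,  46.48 ,   0.017,  -0.   ,   0.   ]), 'ee_pos': array([0.171, 0.522, 0.239]), 'tcp_rot': array([-179.925,    0.002,  161.848]), 'wrist_force': array([-0.315, -0.454,  0.22 ]), 'torque': array([ 0.038,  0.02 , -0.017]), 'grasp_force': 0.0, 'opening': 0.08569124201161728} 0.008
scene cam at [-0.343 -0.789  0.665]
curing_bed [221.6 224.8] 0.89 [0.505 0.217 0.   ]
nest_plate [222.8 224.9] 0.78 [0.492 0.195 0.012]
plate_handle [221.3 211.6] 0.82 [0.503 0.212 0.058]
cork_mat [321.9 282. ] 0.85 [ 0.453 -0.283  0.   ]
cork_mat [343.  289.4] 0.65 [ 0.463 -0.35   0.   ]
bottle_tray [366.4 298. ] 0.7 [ 0.472 -0.421  0.   ]
bottle_tray [222.5 213.3] 0.38 [0.576 0.292 0.   ]
sample_0_centre [343.8 290. ] 0.83 [ 0.396 -0.389  0.055]
lamp [190.6 209.9] 0.97 [0.51  0.415 0.   ]
lamp [239.8 249.5] 0.41 [0.423 0.034 0.   ]
trigger_face [188.7 173.1] 0.47 [0.529 0.43  0.152]
label_fixture [340.7 291.5] 0.35 [ 0.45 -0.35  0. 
[... 328 characters left out ...]
6 0.   ]
nest_plate [235.  276.8] 0.97 [0.504 0.214 0.012]
plate_handle [236.2 266.1] 0.6 [0.506 0.2   0.058]
cork_mat [308.8 206.6] 0.42 [ 0.474 -0.288  0.   ]
bottle_tray [324.9 192.6] 0.47 [ 0.46  -0.412  0.   ]
lamp [198.5 315. ] 0.81 [0.515 0.414 0.   ]
trigger_face [196.6 287.3] 0.6 [0.508 0.406 0.152]
trigger_face [314.3 169.7] 0.42 [ 0.495 -0.354  0.152]
trigger_face [317.6 184.8] 0.37 [ 0.434 -0.272  0.152]
button_face [196.9 298.3] 0.47 [0.479 0.439 0.152]
mug [323.8 166.3] 0.84 [ 0.558 -0.586  0.   ]
tape_roll [319.7 182. ] 0.67 [ 0.516 -0.467  0.   ]
tape_roll [236.8 279.8] 0.34 [0.496 0.214 0.   ]
label_roll [224.3 242.1] 0.57 [0.652 0.086 0.   ]
wrist cam at [0.095 0.547 0.375]
```

Run:
```python
import cv2,numpy as np
a=cv2.imread('pics/scene0.png')[130:350,130:500];b=cv2.imread('pics/side0.png')[110:370,130:400]
cv2.imwrite('pics/s2.png',cv2.resize(a,None,fx=2.16,fy=2.16,interpolation=2));cv2.imwrite('pics/d2.png',cv2.resize(b,None,fx=2.3,fy=2.3,interpolation=2))
```

```text
(no output)
```

View pics/s2.png

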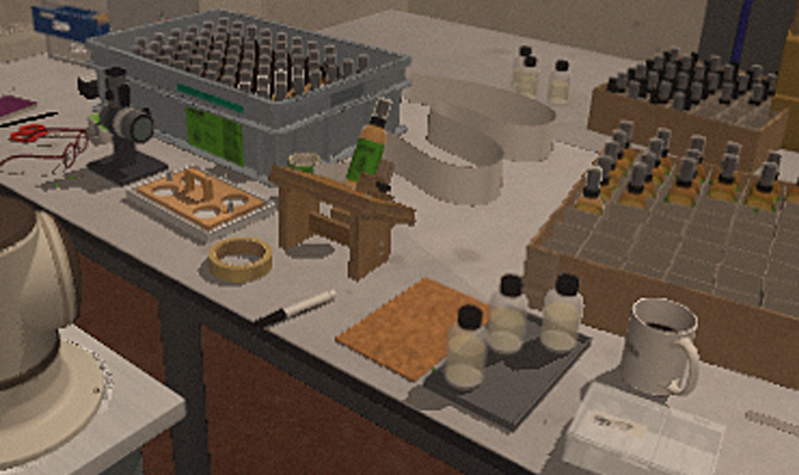

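View pics/d2.png

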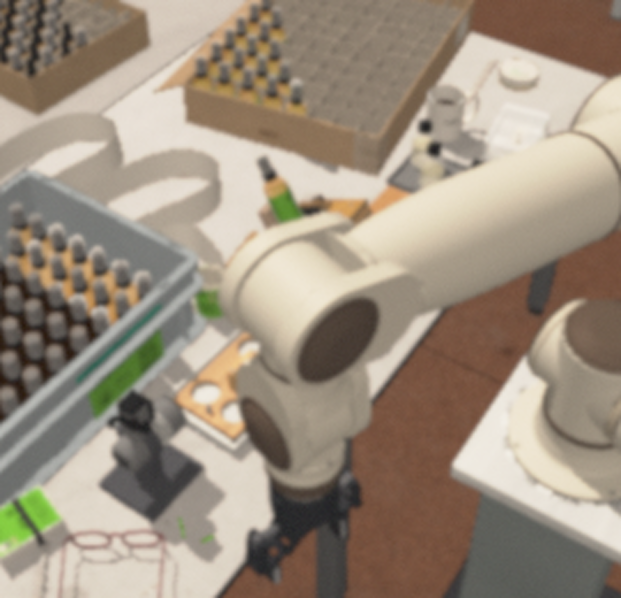

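Three clear bottles show at crop (467,345), (508,315) and (563,312). The bed with the plate is at (200,200), the lamp at (125,130), and the mat is in front of the tray. I'll move the wrist camera over the bed.

```bash
python3 -m inch '[[2,-4,3,-9],[5.5,-9,6,-18],[9,-14.5,8,-27],[13,-20,8,-36],[17,-25,8,-45],[21,-30,8,-54],[25,-35,8,-63],[28,-39,8,-72]]' 8.5 40
cat > w.py <<'E'
from h import *
import sys
np.set_printoptions(precision=3,suppress=True)
Z=dict(curing_bed=0,nest_plate=.012,plate_handle=.058,cork_mat=0,bottle_tray=0,sample_0_centre=.055,lamp=0,trigger_face=.152,button_face=.152,label_fixture=0,mug=0,tape_roll=0,label_roll=0)
c=cam("wrist"); save(c,sys.argv[1]); o=bot.get_obs(); print(o["ee_pos"],o["tcp_rot"],"cam",-c["R"].T@c["t"],c["R"][2])
for k in (sys.argv[2:] or Z):
    for f in (bot.landmark_of,):
        for r in f(k,c)[:5]:
            if r["score"]>.3: print(k,np.array(r["point"]),round(r["score"],2),onz(c,r["point"],Z[k]))
E
python3 w.py w1 curing_bed nest_plate plate_handle lamp trigger_face button_face label_fixture tape_roll label_roll
```

```text
time: 3.1
ee_pos: [0.4473, 0.1373, 0.3195]
tcp_rot: [180.0, -0.0, 89.5]
wrist_force: [0.3, 2.3, -0.0]
opening: 0.0848
grasp_force: 0.0
[0.451 0.132 0.319] [179.936   0.137  88.859] cam [0.447 0.217 0.455] [-0.001 -0.311 -0.95 ]
nest_plate [320.9 118.6] 0.97 [0.501 0.206 0.012]
plate_handle [329.  116.5] 0.78 [0.506 0.209 0.058]
label_fixture [323.2 118.4] 0.67 [0.506 0.206 0.   ]
label_roll [417.3 191.1] 0.88 [0.655 0.098 0.   ]
```

View pics/w1.png

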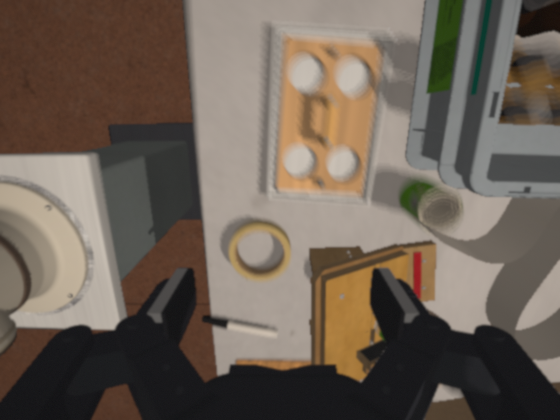

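The plate on the bed is at about (325,115), slightly rotated. The tape roll is at (260,250) and the label roll at (435,205). I'll measure the plate's outline.

```bash
cat > plate.py <<'E'
from h import *
def plate(c,ztop,box):
    hsv=cv2.cvtColor(c["img"],cv2.COLOR_RGB2HSV); m=cv2.inRange(hsv,(5,90,90),(22,255,255))
    k=np.zeros_like(m); x0,y0,x1,y1=box; k[y0:y1,x0:x1]=m[y0:y1,x0:x1]
    n,l,s,_=cv2.connectedComponentsWithStats(k); i=1+np.argmax(s[1:,4])
    ct=max(cv2.findContours((l==i).astype(np.uint8),0,2)[0],key=cv2.contourArea)[:,0]
    W=np.array([onz(c,p,ztop)[:2] for p in ct.astype(float)]).astype(np.float32)*1000
    r=cv2.minAreaRect(W); print("rect mm",np.round(r[0],1),np.round(r[1],1),round(r[2],2))
if __name__=="__main__":
    c=cam("wrist"); plate(c,.022,(225,10,410,215))
    g=np.array([[onz(c,p,.02)[:2] for p in [(272,22),(385,33),(370,204),(265,197)]]]);print("lip corners",g.round(3),g.mean(1))
    h=c["img"][10:215,220:410]; cv2.imwrite("pics/p1.png",cv2.resize(h[:,:,::-1],None,fx=2.9,fy=2.9,interpolation=2))
E
python3 plate.py
```

```text
rect mm [502.9 208.7] [199.9 124.4] 86.9
lip corners [[[0.432 0.327]
  [0.576 0.315]
  [0.576 0.087]
  [0.42  0.098]]] [[0.50105851 0.20691809]]
```

View pics/p1.png

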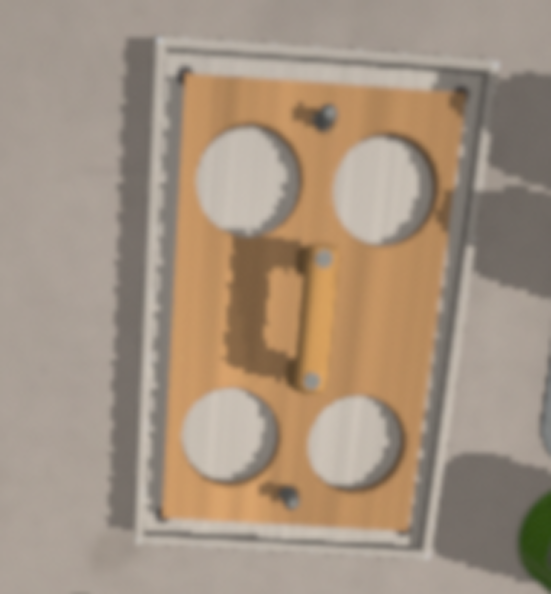

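```bash
python3 - <<'E'
from h import *
c=cam("wrist")
for p in [(332.1,99),(327.2,141.7)]: print(onz(c,p,.064))
for i in range(2): print(bot.get_obs()["tcp_rot"],bot.get_obs()["ee_pos"]);cam("wrist")
E
python3 -m inch '[[2,3,0,-1],[4,6,-2,-2],[5.3,7.7,-6,-3],[5.3,7.7,-10,-3],[5.3,7.7,-14,-3],[5.3,7.7,-16,-3],[5.3,7.7,-18,-3],[5.3,7.7,-18,-3]]' 6
```

```text
[0.505417   0.23303484 0.064     ]
[0.50162891 0.18222797 0.064     ]
[ 1.79979504e+02 -6.89622030e-03  8.99540672e+01] [0.44597107 0.13992303 0.31946591]
[ 1.79983452e+02 -7.19322479e-03  8.99350428e+01] [0.44606261 0.1398008  0.31942166]
time: 4.8
ee_pos: [0.4985, 0.216, 0.1379]
tcp_rot: [-179.9, 0.1, 86.9]
wrist_force: [0.1, -1.1, 0.4]
opening: 0.0602
grasp_force: 0.0
```

Run:
```python
from h import *
for i in range(3):
    c=cam("wrist"); o=bot.get_obs(); print(o["ee_pos"],o["tcp_rot"][2],[onz(c,r["point"],.058) for r in bot.landmark_of("plate_handle",c)[:1]])
save(c,"w2")
```

```text
[0.49900313 0.21617479 0.13919955] 86.86391592790274 [array([0.50257854, 0.20942881, 0.058     ])]
[0.4996421  0.21638223 0.1403527 ] 86.85863911652343 [array([0.50259246, 0.20867147, 0.058     ])]
[0.49976694 0.21640167 0.1403809 ] 86.85610920434549 [array([0.5044708 , 0.20846014, 0.058     ])]
```

View pics/w2.png

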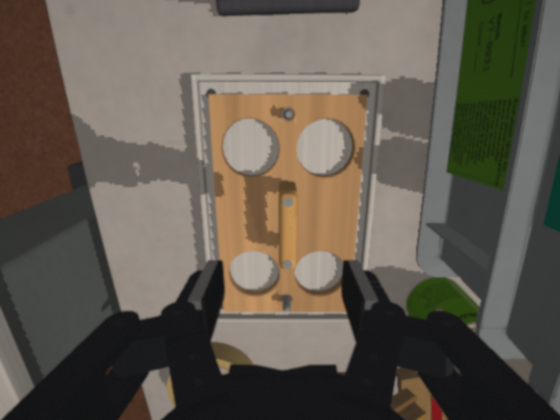

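Handle bolts at (288,203) and (287,264): the bar lies upright in the image, so the yaw matches.

```bash
python3 -m inch '[[0.2,-0.4,-1.5,0],[0.4,-0.8,-3,0],[0.4,-0.8,-5,0],[0.4,-0.8,-7,0],[0.4,-0.8,-8.5,0],[0.4,-0.8,-9.3,0],[0.4,-0.8,-9.3,0],[0.4,-0.8,-9.3,0]]' 5; python3 -m inch '[[0,0,0,0],[0,0,0,0],[0,0,0,0],[0,0,0,0],[0,0,0,0],[0,0,0,0],[0,0,0,0],[0,0,0,0]]' 0 80
```

```text
time: 6.1
ee_pos: [0.5037, 0.2083, 0.0469]
tcp_rot: [180.0, -0.0, 86.8]
wrist_force: [0.3, 0.8, 0.4]
opening: 0.0499
grasp_force: 0.0
time: 7.1
ee_pos: [0.5036, 0.2083, 0.0469]
tcp_rot: [180.0, -0.0, 86.8]
wrist_force: [-0.7, -0.6, 6.0]
opening: 0.0126
grasp_force: 78.8
```

```bash
python3 -m inch '[[0,0,0.3,0],[0,0,0.7,0],[0,0,1.2,0],[0,0,1.7,0],[0,0,2.3,0],[0,0,3,0],[0,0,3.7,0],[0,0,4.5,0]]'; python3 -c "
from h import *
for i in range(4): c=cam('wrist')
o=bot.get_obs();print(o)
save(c,'w3')"
```

```text
time: 8.1
ee_pos: [0.5033, 0.2082, 0.0918]
tcp_rot: [180.0, 0.0, 86.8]
wrist_force: [-0.3, 0.1, -3.3]
opening: 0.0123
grasp_force: 78.1
{'time': 8.3, 'q': array([ 2.24673791e+01,  3.94035656e+00, -7.37533025e+00,  7.86688898e+01,
       -2.27384738e-03,  1.15619079e+02]), 'qd': array([ 0.0385696 ,  0.19560755, -0.57949249, -0.16633306,  0.00203618,
       -0.02291802]), 'joint_efforts': array([ 7.36327438e-04, -5.33105457e+01,  4.89027178e+01,  3.65144759e-02,
        1.26369239e-03, -2.06919043e-05]), 'ee_pos': array([0.50343411, 0.20818162, 0.09140906]), 'tcp_rot': array([ 1.79985110e+02, -4.61856709e-03,  8.68483001e+01]), 'wrist_force': array([-0.08440397, -0.76419208, -3.21754403]), 'torque': array([-0.04778615,  0.03395349, -0.01496   ]), 'grasp_force': 78.1493890285492, 'opening': 0.012244392209984611}
```

```bash
python3 -m inch '[[0,0,3,0],[0,0,7,0],[0,0,11,0],[0,0,15,0],[0,0,19,0],[0,0,23,0],[0,0,25,0],[0,0,25,0]]'
cat > top.py <<'E'
from h import *
import sys
def top(c,z,x0,x1,y0,y1,s):  # image: up=+x, left=+y ; s px per m
    H,W=int((x1-x0)*s),int((y1-y0)*s)
    X,Y=np.meshgrid(np.arange(H),np.arange(W),indexing='ij')
    P=np.stack([x1-X/s,y1-Y/s,np.full(X.shape,z)],-1).reshape(-1,3)
    m=proj(c,P).reshape(H,W,2).astype(np.float32)
    return cv2.remap(c["img"],m[...,0],m[...,1],1)
if __name__=="__main__":
    ims=[]
    for n in ["scene","side"]:
        c=cam(n); ims.append(top(c,.004,.33,.63,-.56,-.16,1000))
        for k in ("cork_mat","bottle_tray"):
            for r in bot.landmark_of(k,c)[:3]: print(n,k,r["score"],onz(c,r["point"],0))
    im=np.vstack(ims)
    for i in range(0,600,50): im[i,::4]=255
    for j in range(0,400,50): im[::4,j]=255
    cv2.imwrite("pics/top.png",im[:,:,::-1])
E
python3 top.py
```

```text
time: 9.3
ee_pos: [0.5038, 0.2084, 0.3423]
tcp_rot: [179.9, -0.1, 86.8]
wrist_force: [-0.5, -0.6, -3.6]
opening: 0.0123
grasp_force: 78.5
scene cork_mat 0.55 [ 0.47164434 -0.28320052  0.        ]
scene bottle_tray 0.93 [ 0.46980827 -0.42245711  0.        ]
side cork_mat 0.69 [ 0.47796346 -0.28223726  0.        ]
side cork_mat 0.53 [0.65392116 0.08110286 0.        ]
side bottle_tray 0.73 [ 0.45728271 -0.4008141   0.        ]
side bottle_tray 0.67 [ 0.75970742 -0.09362379  0.        ]
```

View pics/top.png

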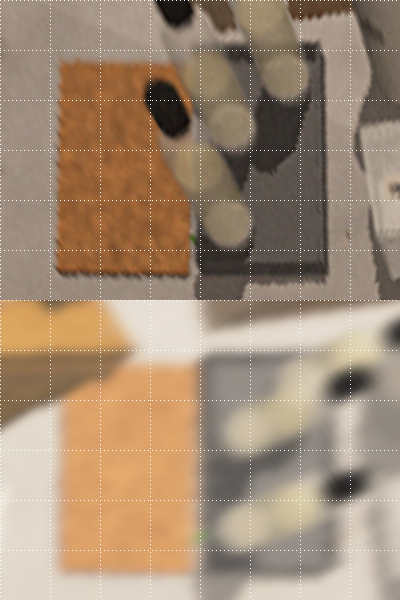

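The mat's long side lies along world x, so the plate needs a turn of about 92°. Mat centre is (0.463, -0.284), with both cameras agreeing. The bottle feet are near (230,222), (235,128) and (287,75).

```bash
python3 -m inch '[[0,-3,0,6],[0,-7,0,12],[-0.5,-11.5,0,18],[-1,-16,0,24],[-1.5,-20.5,0,30],[-2,-25,0,36],[-2.5,-29,0,42],[-3,-32,0,46]]'; python3 -m inch '[[0,-3,0,6],[0,-6,0,12],[-0.5,-9,0,18],[-1,-12,0,24],[-1,-14.5,0,30],[-1,-16.5,0,36],[-1,-17.2,0,42],[-1,-17.2,0,46]]'; python3 -c "
from h import *
for i in range(4): c=cam('wrist')
o=bot.get_obs();print(o['ee_pos'],o['tcp_rot'],o['opening'])"
```

```text
time: 10.6
ee_pos: [0.4728, -0.1134, 0.3408]
tcp_rot: [-180.0, -0.0, 133.0]
wrist_force: [-0.1, 0.1, -3.6]
opening: 0.0124
grasp_force: 78.4
time: 11.6
ee_pos: [0.4631, -0.2844, 0.3404]
tcp_rot: [180.0, -0.1, 179.0]
wrist_force: [-0.6, 0.5, -2.7]
opening: 0.0123
grasp_force: 78.4
[ 0.46325683 -0.2837705   0.34094293] [ 1.79986862e+02 -2.47871029e-02  1.78752587e+02] 0.01259062990997902
```

```bash
python3 -m inch '[[0,0,-4,0],[0,0,-9,0],[0,0,-14,0],[0,0,-19,0],[0,0,-23,0],[0,0,-25,0],[0,0,-26,0],[0,0,-26,0]]'; python3 -m inch '[[0,0,-1,0],[0,0,-2,0],[0,0,-3,0],[0,0,-3.6,0],[0,0,-4,0],[0,0,-4.1,0],[0,0,-4.1,0],[0,0,-4.1,0]]'; python3 -m inch '[[0,0,0,0],[0,0,0,0],[0,0,0,0],[0,0,0,0],[0,0,0,0],[0,0,0,0],[0,0,0,0],[0,0,0,0]]' 4
```

```text
time: 12.8
ee_pos: [0.4632, -0.2837, 0.0812]
tcp_rot: [180.0, -0.0, 178.8]
wrist_force: [0.3, -0.4, -2.6]
opening: 0.0123
grasp_force: 78.4
time: 13.8
ee_pos: [0.4635, -0.2839, 0.0406]
tcp_rot: [-180.0, 0.0, 178.9]
wrist_force: [-0.5, 1.1, -3.3]
opening: 0.0128
grasp_force: 78.5
time: 14.8
ee_pos: [0.4633, -0.2838, 0.0403]
tcp_rot: [180.0, -0.0, 178.8]
wrist_force: [1.3, 0.2, 0.1]
opening: 0.0397
grasp_force: 0.0
```

```bash
python3 -m inch '[[0,0,3,0],[0,0,7,0],[0,0,12,0],[0,-2,17,0],[0,-5,22,0],[-1,-8,25,0],[-2,-11,25,0],[-2,-12.5,25,0]]' 8.5; python3 -m inch '[[0,0,0,0],[0,0,0,0],[0,0,0,0],[0,0,0,0],[0,0,0,0],[0,0,0,0],[0,0,0,0],[0,0,0,0]]'; python3 w.py w4 sample_0_centre cork_mat bottle_tray nest_plate plate_handle mug
```

```text
time: 15.8
ee_pos: [0.4429, -0.4102, 0.2903]
tcp_rot: [-180.0, 0.0, 178.8]
wrist_force: [-0.3, 0.6, -0.4]
opening: 0.0853
grasp_force: 0.0
time: 16.8
ee_pos: [0.4433, -0.4089, 0.2903]
tcp_rot: [-180.0, 0.0, 178.8]
wrist_force: [-0.3, -0.6, 0.1]
opening: 0.0849
grasp_force: 0.0
[ 0.443 -0.409  0.29 ] [179.997  -0.002 178.844] cam [ 0.363 -0.408  0.426] [ 0.313 -0.005 -0.95 ]
sample_0_centre [294.9 139.9] 0.61 [ 0.397 -0.394  0.055]
bottle_tray [268.2 185.3] 0.65 [ 0.465 -0.43   0.   ]
nest_plate [372.  183.2] 0.71 [ 0.462 -0.285  0.012]
plate_handle [383.5 189.9] 0.63 [ 0.459 -0.284  0.058]
mug [166.1 246. ] 0.56 [ 0.557 -0.59   0.   ]
```

View pics/w4.png

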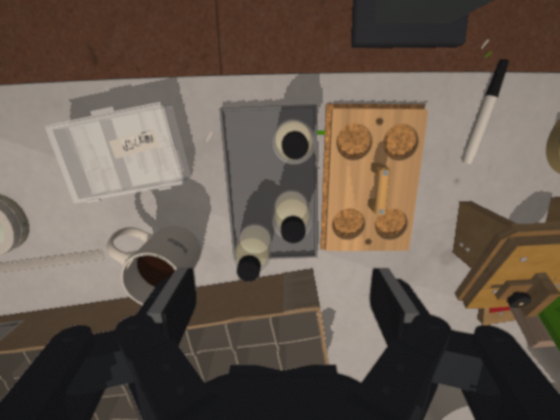

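Three bottles: caps at (294,141), (293,228) and (249,268), and no fourth. The plate lies square on the mat at (375,180).

```bash
cat > bot3.py <<'E'
from h import *
np.set_printoptions(precision=4,suppress=True)
def run(box=(200,90,330,290)):
    c=cam("wrist"); x0,y0,x1,y1=box
    g=c["img"].max(2); m=np.zeros_like(g); m[y0:y1,x0:x1]=(g[y0:y1,x0:x1]<38)*255
    n,l,s,ce=cv2.connectedComponentsWithStats(m)
    for i in range(1,n):
        if s[i,4]>150: print("cap",ce[i],s[i],onz(c,ce[i],.099))
    for r in bot.landmark_of("sample_0_centre",c): print("lm",np.array(r["point"]),round(r["score"],2),onz(c,r["point"],.055))
    for r in bot.find_in("sample_0_centre",c): print("find",np.array(r["point"]),round(r["score"],2))
run()
E
python3 bot3.py
```

```text
cap [294.6203 144.8165] [283 133  24  25 474] [ 0.3979 -0.3957  0.099 ]
cap [292.6227 228.9932] [282 217  22  25 440] [ 0.4929 -0.3987  0.099 ]
cap [248.4901 267.7365] [238 256  22  24 406] [ 0.5418 -0.452   0.099 ]
lm [296.5 141.4] 0.68 [ 0.3987 -0.3918  0.055 ]
find [370.5 179.6] 0.69
find [292.4 140.7] 0.66
```

Run:
```python
from h import *
np.set_printoptions(precision=4,suppress=True)
c=cam("wrist")
for x,y,w,h in [(283,133,24,25),(282,217,22,25),(238,256,22,24)]:
    u=x+w/2-.5
    print(onz(c,(u,y+h-.5),.106)-[.0145,0,0], onz(c,(u,y-.5),.106)+[.0145,0,0])
s=cam("scene"); 
for X in [(.398,-.394),(.493,-.399),(.542,-.452)]: print(proj(s,[[*X,.106],[*X,.079],[*X,.004]]).round(0).tolist())
cv2.imwrite("pics/s3.png",cv2.resize(s["img"][240:320,320:410,::-1],None,fx=6,fy=6,interpolation=2))
```

```text
[ 0.3957 -0.3961  0.106 ] [ 0.3993 -0.3959  0.106 ]
[ 0.4909 -0.3991  0.106 ] [ 0.4898 -0.3988  0.106 ]
[ 0.5392 -0.4519  0.106 ] [ 0.5366 -0.4502  0.106 ]
[[348.0, 274.0], [347.0, 283.0], [344.0, 306.0]]
[[367.0, 260.0], [366.0, 268.0], [363.0, 290.0]]
[[393.0, 260.0], [392.0, 268.0], [388.0, 290.0]]
```

View pics/s3.png

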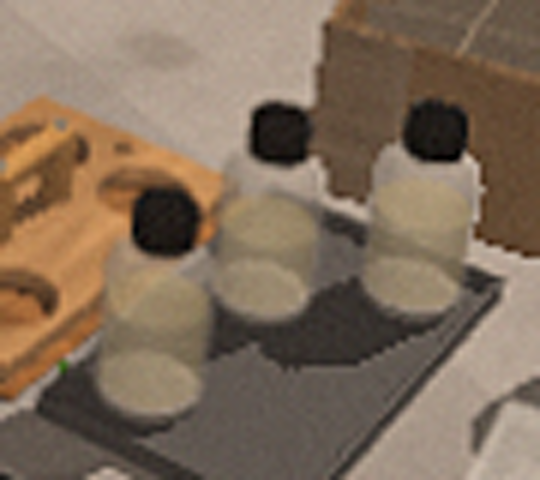

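Scene caps at full-picture (347,277), (367,262) and (392,262) agree with the wrist measurement. Now bottle 1.

```bash
python3 -m inch '[[-2.5,0.8,-3,0],[-4.5,1.4,-7,0],[-4.5,1.4,-12,0],[-4.5,1.4,-16,0],[-4.5,1.4,-20,0],[-4.5,1.4,-23,0],[-4.5,1.4,-24.1,0],[-4.5,1.4,-24.1,0]]' 8.5; python3 -m inch '[[0,0,0,0],[0,0,0,0],[0,0,0,0],[0,0,0,0],[0,0,0,0],[0,0,0,0],[0,0,0,0],[0,0,0,0]]' 4 40
```

```text
time: 18.4
ee_pos: [0.3983, -0.3948, 0.0494]
tcp_rot: [180.0, -0.0, 178.9]
wrist_force: [-0.5, -0.0, -0.2]
opening: 0.085
grasp_force: 0.0
time: 19.4
ee_pos: [0.3989, -0.3954, 0.0507]
tcp_rot: [-179.9, 0.1, 178.8]
wrist_force: [-0.1, 0.0, 6.5]
opening: 0.0493
grasp_force: 41.1
```

```bash
python3 -m inch '[[0,0,1,0],[0,0,4,0],[0,0,9,0],[0,0,14,0],[0,0,19,0],[0,0,24,0],[0,0,28,0],[0,0,29,0]]'; python3 -m inch '[[0,4,0,0],[0,9,0,0],[1,14,0,0],[2,19,0,0],[3,24,0,0],[4,28,0,0],[5,31,0,0],[6,34,0,0]]'; python3 -m inch '[[1,4,0,0],[2,9,0,0],[3,14,0,0],[4,18,0,0],[4.2,20.5,0,0],[4.2,21.6,0,0],[4.2,21.6,0,0],[4.2,21.6,0,0]]';  python3 -c "
from h import *
for i in range(3): c=cam('wrist')
o=bot.get_obs();print(o['ee_pos'],o['tcp_rot'],o['opening'],o['wrist_force'])"
```

```text
time: 20.4
ee_pos: [0.3986, -0.3951, 0.3419]
tcp_rot: [-179.9, 0.1, 178.9]
wrist_force: [0.4, -1.0, -3.6]
opening: 0.0488
grasp_force: 42.3
time: 21.4
ee_pos: [0.4583, -0.0536, 0.3378]
tcp_rot: [180.0, -0.1, 178.9]
wrist_force: [1.0, -0.5, -2.1]
opening: 0.049
grasp_force: 42.5
time: 22.4
ee_pos: [0.5003, 0.1603, 0.3392]
tcp_rot: [-180.0, -0.0, 178.8]
wrist_force: [0.0, -0.3, -3.2]
opening: 0.049
grasp_force: 42.5
[0.50035644 0.16031728 0.33949163] [1.79999541e+02 2.20688103e-02 1.78781676e+02] 0.04898208137170117 [ 0.23119525 -1.0996526  -3.24448817]
```

```bash
python3 -m inch '[[0,0,-4,0],[0,0,-9,0],[0,0,-14,0],[0,0,-19,0],[0,0,-23,0],[0,0,-25.5,0],[0,0,-26.5,0],[0,0,-26.5,0]]'; python3 -m inch '[[0,0,-0.5,0],[0,0,-1,0],[0,0,-1.3,0],[0,0,-1.5,0],[0,0,-1.6,0],[0,0,-1.6,0],[0,0,-1.6,0],[0,0,-1.6,0]]'
```

```text
time: 23.55
ee_pos: [0.5004, 0.1608, 0.0744]
tcp_rot: [-180.0, -0.0, 178.8]
wrist_force: [-0.1, -0.8, -2.4]
opening: 0.0489
grasp_force: 42.6
time: 24.55
ee_pos: [0.5004, 0.1612, 0.0587]
tcp_rot: [180.0, 0.0, 178.8]
wrist_force: [-3.1, -1.2, 5.5]
opening: 0.0485
grasp_force: 43.0
```

```bash
python3 -m inch '[[0,0,0,0],[0,0,0,0],[0,0,0,0],[0,0,0,0],[0,0,0,0],[0,0,0,0],[0,0,0,0],[0,0,0,0]]' 7.5;  python3 -m inch '[[0,0,2,0],[0,0,5,0],[0,0,9,0],[0,0,14,0],[0,0,19,0],[0,0,24,0],[0,0,28,0],[0,0,28,0]]'; python3 -m inch '[[0,-4,0,0],[0,-9,0,0],[0,-14,0,0],[0,-20,0,0],[0,-25,0,0],[0,-29,0,0],[0,-33,0,0],[-1,-36,0,0]]' 8.5;python3 -m inch '[[0,-4,0,0],[0,-9,0,0],[0,-14,0,0],[0,-18,-1,0],[0,-20,-3,0],[0,-20,-4,0],[0,-20,-5,0],[0,-20,-5,0]]';  python3 bot3.py
```

```text
time: 25.55
ee_pos: [0.5004, 0.1612, 0.0583]
tcp_rot: [180.0, 0.0, 178.9]
wrist_force: [-0.7, 0.8, 0.4]
opening: 0.0747
grasp_force: 0.0
time: 26.55
ee_pos: [0.501, 0.1614, 0.3415]
tcp_rot: [179.9, 0.3, 178.8]
wrist_force: [0.8, -0.3, -0.8]
opening: 0.0753
grasp_force: 0.0
time: 27.55
ee_pos: [0.4902, -0.2004, 0.3367]
tcp_rot: [180.0, -0.1, 178.8]
wrist_force: [0.6, 0.9, 0.2]
opening: 0.0847
grasp_force: 0.0
time: 28.55
ee_pos: [0.4904, -0.3975, 0.2881]
tcp_rot: [180.0, -0.0, 178.9]
wrist_force: [-0.6, 0.7, -0.5]
opening: 0.085
grasp_force: 0.0
cap [281.78   190.1852] [271 178  23  25 459] [ 0.4932 -0.3987  0.099 ]
cap [235.9122 232.5566] [225 221  23  24 433] [ 0.5421 -0.4521  0.099 ]
```

```bash
python3 -m inch '[[0.2,0,-4,0],[0.2,0,-9,0],[0.2,0,-14,0],[0.2,0,-18,0],[0.2,0,-21,0],[0.2,0,-23,0],[0.2,0,-23.9,0],[0.2,0,-23.9,0]]' ; python3 -m inch '[[0,0,0,0],[0,0,0,0],[0,0,0,0],[0,0,0,0],[0,0,0,0],[0,0,0,0],[0,0,0,0],[0,0,0,0]]' 4 40;python3 -m inch '[[0,0,1,0],[0,0,4,0],[0,0,9,0],[0,0,14,0],[0,0,19,0],[0,0,24,0],[0,0,28,0],[0,0,29,0]]'
```

```text
time: 29.7
ee_pos: [0.4926, -0.3989, 0.0497]
tcp_rot: [-180.0, 0.0, 178.9]
wrist_force: [0.6, -0.3, 1.0]
opening: 0.085
grasp_force: 0.0
time: 30.7
ee_pos: [0.4928, -0.3992, 0.0505]
tcp_rot: [-179.9, 0.1, 178.8]
wrist_force: [-0.3, 0.6, 6.2]
opening: 0.0489
grasp_force: 41.4
time: 31.7
ee_pos: [0.4924, -0.3989, 0.3426]
tcp_rot: [-179.9, 0.2, 178.8]
wrist_force: [0.6, -0.8, -2.6]
opening: 0.0491
grasp_force: 42.3
```

```bash
python3 -m inch '[[0,4,0,0],[0,9,0,0],[0,14,0,0],[0,19,0,0],[0,24,0,0],[0,28,0,0],[0,31,0,0],[-1,34,0,0]]'; python3 -m inch '[[0,4,0,0],[-1,9,0,0],[-1.5,14,0,0],[-1.5,19,0,0],[-1.5,24,0,0],[-1.5,28,0,0],[-1.5,30,0,0],[-1.5,30,0,0]]';  python3 -c "
from h import *
for i in range(3): c=cam('wrist')
o=bot.get_obs();print(o['ee_pos'],o['tcp_rot'],o['opening'],o['wrist_force'])"
```

```text
time: 32.7
ee_pos: [0.4822, -0.0576, 0.3393]
tcp_rot: [180.0, -0.0, 178.9]
wrist_force: [0.8, -0.3, -2.7]
opening: 0.0495
grasp_force: 42.5
time: 33.7
ee_pos: [0.4672, 0.2419, 0.339]
tcp_rot: [-180.0, -0.0, 178.9]
wrist_force: [0.7, 0.1, -2.9]
opening: 0.0495
grasp_force: 42.6
[0.46743165 0.24022743 0.33957506] [-1.79988468e+02  1.27038918e-02  1.78801350e+02] 0.04873500573632056 [ 0.75149333  0.28595879 -2.58947991]
```

```bash
python3 -m inch '[[0,0,-4,0],[0,0,-9,0],[0,0,-14,0],[0,0,-19,0],[0,0,-23,0],[0,0,-25.5,0],[0,0,-26.5,0],[0,0,-26.5,0]]'; python3 -m inch '[[0,0,-0.5,0],[0,0,-1,0],[0,0,-1.3,0],[0,0,-1.5,0],[0,0,-1.6,0],[0,0,-1.6,0],[0,0,-1.6,0],[0,0,-1.6,0]]'; python3 -m inch '[[0,0,0,0],[0,0,0,0],[0,0,0,0],[0,0,0,0],[0,0,0,0],[0,0,0,0],[0,0,0,0],[0,0,0,0]]' 7.5;  python3 -m inch '[[0,0,2,0],[0,0,5,0],[0,0,9,0],[0,0,14,0],[0,0,19,0],[0,0,24,0],[0,0,28,0],[0,0,28,0]]'
```

```text
time: 34.85
ee_pos: [0.4675, 0.2405, 0.0746]
tcp_rot: [-180.0, -0.0, 178.8]
wrist_force: [-0.1, -0.6, -2.0]
opening: 0.0491
grasp_force: 42.5
time: 35.85
ee_pos: [0.4674, 0.2412, 0.0585]
tcp_rot: [180.0, 0.0, 178.8]
wrist_force: [-1.5, -0.4, 1.6]
opening: 0.0489
grasp_force: 42.6
time: 36.85
ee_pos: [0.4673, 0.2412, 0.0583]
tcp_rot: [180.0, 0.0, 178.8]
wrist_force: [0.0, 0.3, -0.7]
opening: 0.0754
grasp_force: 0.0
time: 37.85
ee_pos: [0.4679, 0.2415, 0.3415]
tcp_rot: [179.9, 0.3, 178.8]
wrist_force: [0.1, 0.9, 0.7]
opening: 0.0749
grasp_force: 0.0
```

```bash
python3 -m inch '[[1,-4,0,0],[2,-9,0,0],[3,-14,0,0],[3,-20,0,0],[3,-26,0,0],[3,-31,0,0],[3,-36,0,0],[3,-40,0,0]]' 8.5;python3 -m inch '[[1,-5,0,0],[2,-11,0,0],[3,-17,0,0],[4,-22,-1,0],[4.4,-26,-3,0],[4.4,-29,-5,0],[4.4,-29.3,-7,0],[4.4,-29.3,-7,0]]';  python3 bot3.py
```

```text
time: 38.85
ee_pos: [0.4969, -0.1608, 0.3373]
tcp_rot: [180.0, -0.1, 178.8]
wrist_force: [0.8, -0.2, 0.1]
opening: 0.0852
grasp_force: 0.0
time: 39.85
ee_pos: [0.5407, -0.4519, 0.2653]
tcp_rot: [179.8, -0.2, 178.8]
wrist_force: [-1.0, -0.2, -0.1]
opening: 0.0853
grasp_force: 0.0
cap [281.9691 195.4565] [270 183  25  26 517] [ 0.5427 -0.4524  0.099 ]
lm [434.1 109.8] 0.55 [ 0.4613 -0.2849  0.055 ]
```

```bash
python3 -m inch '[[0,0,-4,0],[0,0,-9,0],[0,0,-13,0],[0,0,-17,0],[0,0,-20,0],[0,0,-21,0],[0,0,-21.8,0],[0,0,-21.8,0]]'
```

```text
time: 41.0
ee_pos: [0.5418, -0.452, 0.0512]
tcp_rot: [-180.0, 0.1, 178.9]
wrist_force: [-0.6, 0.3, 0.7]
opening: 0.0848
grasp_force: 0.0
```

```bash
python3 -m inch '[[0,0,0,0],[0,0,0,0],[0,0,0,0],[0,0,0,0],[0,0,0,0],[0,0,0,0],[0,0,0,0],[0,0,0,0]]' 4 40;python3 -m inch '[[0,0,1,0],[0,0,4,0],[0,0,9,0],[-1,0,14,0],[-2,1,19,0],[-3,3,24,0],[-4,5,28,0],[-4,7,29,0]]'; python3 -m inch '[[0,4,0,0],[0,9,0,0],[0,14,0,0],[0,19,0,0],[0,24,0,0],[0,28,0,0],[0,31,0,0],[0,34,0,0]]'; python3 -m inch '[[0,4,0,0],[0,9,0,0],[1,14,0,0],[2,19,0,0],[3,23,0,0],[4,26,0,0],[4,28,0,0],[4,28,0,0]]';  python3 -c "
from h import *
for i in range(3): c=cam('wrist')
o=bot.get_obs();print(o['ee_pos'],o['tcp_rot'],o['opening'],o['wrist_force'])"
```

```text
time: 42.0
ee_pos: [0.5417, -0.4522, 0.0514]
tcp_rot: [-179.9, 0.1, 178.8]
wrist_force: [-0.1, -1.1, 5.5]
opening: 0.0491
grasp_force: 41.9
time: 43.0
ee_pos: [0.5012, -0.3814, 0.3432]
tcp_rot: [-179.9, 0.2, 178.8]
wrist_force: [1.1, 0.3, -2.8]
opening: 0.0494
grasp_force: 42.1
time: 44.0
ee_pos: [0.5011, -0.0401, 0.3384]
tcp_rot: [180.0, -0.1, 178.9]
wrist_force: [0.0, -0.2, -2.5]
opening: 0.0488
grasp_force: 42.3
time: 45.0
ee_pos: [0.5409, 0.2393, 0.3389]
tcp_rot: [-180.0, -0.1, 178.9]
wrist_force: [-0.0, -0.1, -3.0]
opening: 0.0495
grasp_force: 42.3
[0.54107764 0.23747158 0.34032428] [-1.79983789e+02 -1.67913780e-03  1.78818514e+02] 0.049182456377942343 [-0.02490807  0.13541389 -2.13534059]
```

```bash
python3 -m inch '[[0,0,-4,0],[0.2,0,-9,0],[0.2,0,-14,0],[0.2,0,-19,0],[0.2,0,-23,0],[0.2,0,-25.5,0],[0.2,0,-26.5,0],[0.2,0,-26.5,0]]'; python3 -m inch '[[0,0,-0.5,0],[0,0,-1,0],[0,0,-1.3,0],[0,0,-1.5,0],[0,0,-1.6,0],[0,0,-1.6,0],[0,0,-1.6,0],[0,0,-1.6,0]]'; python3 -m inch '[[0,0,0,0],[0,0,0,0],[0,0,0,0],[0,0,0,0],[0,0,0,0],[0,0,0,0],[0,0,0,0],[0,0,0,0]]' 7.5;  python3 -m inch '[[0,0,2,0],[0,0,5,0],[0,0,9,0],[0,0,14,0],[0,0,19,0],[0,0,24,0],[0,0,28,0],[0,0,28,0]]'
```

```text
time: 46.15
ee_pos: [0.5433, 0.2376, 0.0756]
tcp_rot: [-180.0, 0.0, 178.8]
wrist_force: [0.9, 0.4, -2.6]
opening: 0.0492
grasp_force: 42.3
time: 47.15
ee_pos: [0.5434, 0.2382, 0.0594]
tcp_rot: [180.0, 0.0, 178.8]
wrist_force: [0.0, 0.6, -1.0]
opening: 0.0489
grasp_force: 42.4
time: 48.15
ee_pos: [0.5433, 0.2381, 0.0593]
tcp_rot: [180.0, -0.0, 178.8]
wrist_force: [0.1, -0.7, -0.5]
opening: 0.0748
grasp_force: 0.0
time: 49.15
ee_pos: [0.5439, 0.2384, 0.3427]
tcp_rot: [179.9, 0.3, 178.8]
wrist_force: [0.4, 0.2, -0.8]
opening: 0.0751
grasp_force: 0.0
```

```bash
python3 -m inch '[[-1,2,0,5],[-2,4,0,10],[-4,6,0,15],[-5,8,0,20],[-6,10,0,25],[-7,11,0,30],[-8,12,0,35],[-8,12,0,39]]' 6; python3 -m inch '[[0,0,0,0],[0,0,0,0],[0,0,0,0],[0,0,0,0],[0,0,0,0],[0,0,0,0],[0,0,0,0],[0,0,0,0]]'; python3 w.py w5 lamp trigger_face button_face curing_bed sample_0_centre
```

```text
time: 50.15
ee_pos: [0.4626, 0.3588, 0.3383]
tcp_rot: [180.0, -0.1, -141.9]
wrist_force: [0.1, 0.6, -0.1]
opening: 0.0599
grasp_force: 0.0
time: 51.15
ee_pos: [0.4634, 0.3582, 0.3393]
tcp_rot: [180.0, 0.0, -142.2]
wrist_force: [0.0, 0.8, -0.4]
opening: 0.0598
grasp_force: 0.0
[0.463 0.358 0.339] [-180.      -0.    -142.152] cam [0.4   0.308 0.475] [ 0.247  0.193 -0.95 ]
lamp [293.5 210. ] 0.65 [0.512 0.418 0.   ]
trigger_face [290.8 250.1] 0.75 [0.516 0.411 0.152]
trigger_face [210.1 120.8] 0.41 [0.453 0.257 0.152]
button_face [326.8 246.7] 0.65 [0.487 0.441 0.152]
curing_bed [188.2 123.9] 0.78 [0.502 0.209 0.   ]
curing_bed [295.1 210.3] 0.58 [0.51  0.421 0.   ]
sample_0_centre [143.4 103.1] 0.72 [0.504 0.159 0.055]
sample_0_centre [186.6 122.8] 0.37 [0.49  0.218 0.055]
```

View pics/w5.png

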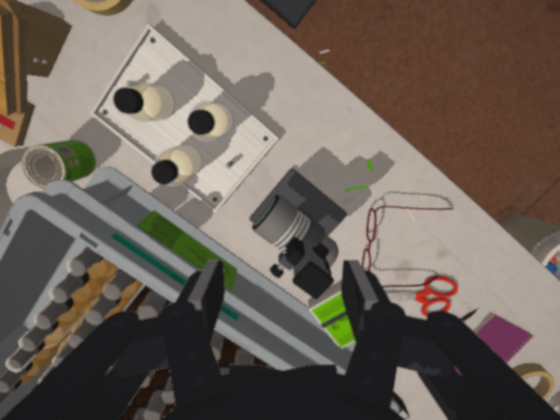

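The three bottles stand on the bed: caps at (128,100), (202,122) and (165,172). The lamp is at (300,240). I'll zoom in on it.

Run:
```python
from h import *
c=cam("wrist"); im=c["img"][160:310,230:370].copy()
im=np.clip((im/255.)**.55*255,0,255).astype(np.uint8)
cv2.imwrite("pics/l1.png",cv2.resize(im[:,:,::-1],None,fx=4,fy=4,interpolation=2))
```

```text
(no output)
```

View pics/l1.png

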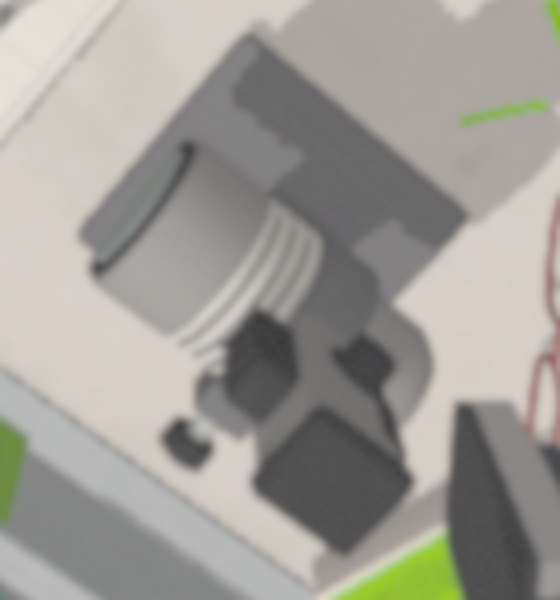

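The grip top's corners are at full-picture (294,280), (311,261), (333,280) and (316,298). The trigger is at (295,251), the button at (321,250), and a clamp knob at (277,271).

```bash
python3 - <<'E'
from h import *
np.set_printoptions(precision=4,suppress=True)
c=cam("wrist")
P=np.array([onz(c,p,.198) for p in [(311.25,260.75),(333,280.5),(316.25,298),(293.75,280)]])
print(P, "centre",P.mean(0)); 
for i in range(4):
    e=P[(i+1)%4]-P[i]; print("edge",np.linalg.norm(e),np.degrees(np.arctan2(e[1],e[0])))
for z in (.08,.1,.13,.152): print("knob",z,onz(c,(277,271),z))
for p in [(295.5,251)]: print("trig",onz(c,p,.152))
print("button",onz(c,(321,250),.152), onz(c,(321,250),.160))
E
python3 -m inch '[[-1,1,0,0],[-3,3,0,0],[-5,5,0,0],[-6,7,0,0],[-6,8,0,0],[-6,8,0,0],[-6,8,0,0],[-6,8,0,0]]'
python3 -m inch '[[0,0,0,0],[0,0,0,0],[0,0,0,0],[0,0,0,0],[0,0,0,0],[0,0,0,0],[0,0,0,0],[0,0,0,0]]'; python3 w.py w6 lamp trigger_face button_face
python3 - <<'E'
import cv2,numpy as np
im=cv2.imread('pics/w6.png')
im=np.clip((im/255.)**.55*255,0,255).astype(np.uint8)
im=im[120:320,230:430]
cv2.imwrite("pics/l2.png",cv2.resize(im,None,fx=3,fy=3,interpolation=2))
E
```

```text
[[0.4959 0.42   0.198 ]
 [0.4997 0.4523 0.198 ]
 [0.5265 0.4522 0.198 ]
 [0.5241 0.4199 0.198 ]] centre [0.5116 0.4361 0.198 ]
edge 0.032521894417478936 83.34288979965528
edge 0.0267963027741496 -0.2535233110630478
edge 0.032394793233070276 -94.30911854857497
edge 0.02813240517507695 179.7573016242048
knob 0.08 [0.5804 0.4389 0.08  ]
knob 0.1 [0.5713 0.4323 0.1   ]
knob 0.13 [0.5575 0.4224 0.13  ]
knob 0.152 [0.5474 0.4151 0.152 ]
trig [0.5135 0.4161 0.152 ]
button [0.4943 0.4387 0.152 ] [0.492  0.4354 0.16  ]
time: 52.55
ee_pos: [0.4038, 0.4376, 0.3393]
tcp_rot: [-180.0, -0.0, -142.2]
wrist_force: [0.2, -0.1, 0.3]
opening: 0.0596
grasp_force: 0.0
time: 53.55
ee_pos: [0.4034, 0.4382, 0.3393]
tcp_rot: [180.0, 0.0, -142.2]
wrist_force: [-0.4, -0.0, 0.3]
opening: 0.0598
grasp_force: 0.0
[0.403 0.438 0.339] [-180.      -0.003 -142.152] cam [0.34  0.388 0.475] [ 0.247  0.193 -0.95 ]
lamp [230.7 210.8] 0.85 [0.516 0.418 0.   ]
trigger_face [204.7 248.6] 0.82 [0.516 0.411 0.152]
```

View pics/l2.png

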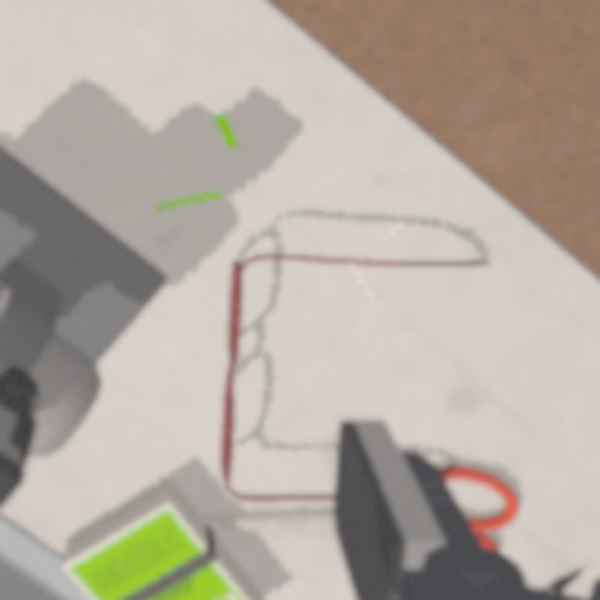

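The lamp is off to the side of this view, but the networks agree: lamp (0.514, 0.418), trigger (0.516, 0.411). Plan: one pad edge pushes the trigger along +y, then the whole tool slides +x so the other pad edge presses the button.

```bash
python3 -m inch '[[1,-1,0,2],[3,-2,0,4],[5,-3,0,6],[7,-3.7,0,8],[8.4,-3.7,-3,10.3],[8.4,-3.7,-6,10.3],[8.4,-3.7,-9,10.3],[8.4,-3.7,-9,10.3]]' 3.1 80; python3 -m inch '[[0,0,0,0],[0,0,0,0],[0,0,0,0],[0,0,0,0],[0,0,0,0],[0,0,0,0],[0,0,0,0],[0,0,0,0]]'; python3 w.py w7 trigger_face button_face lamp
python3 - <<'E'
import cv2,numpy as np
im=cv2.imread('pics/w7.png')
im=np.clip((im/255.)**.55*255,0,255).astype(np.uint8)
im=im[170:420,130:430]
cv2.imwrite("pics/l3.png",cv2.resize(im,None,fx=2.4,fy=2.4,interpolation=2))
E
```

```text
time: 54.75
ee_pos: [0.4867, 0.4005, 0.2471]
tcp_rot: [180.0, -0.2, -131.9]
wrist_force: [0.6, -0.6, 0.4]
opening: 0.031
grasp_force: 0.0
time: 55.75
ee_pos: [0.4873, 0.4012, 0.2493]
tcp_rot: [180.0, -0.0, -131.9]
wrist_force: [-0.4, 0.3, -0.0]
opening: 0.0311
grasp_force: 0.0
[0.487 0.401 0.249] [ 179.999   -0.001 -131.85 ] cam [0.433 0.341 0.385] [ 0.209  0.233 -0.95 ]
trigger_face [263.8 242.4] 0.84 [0.515 0.408 0.152]
button_face [313.5 249.9] 0.63 [0.488 0.441 0.152]
lamp [273.8 196.2] 0.78 [0.513 0.413 0.   ]
```

View pics/l3.png

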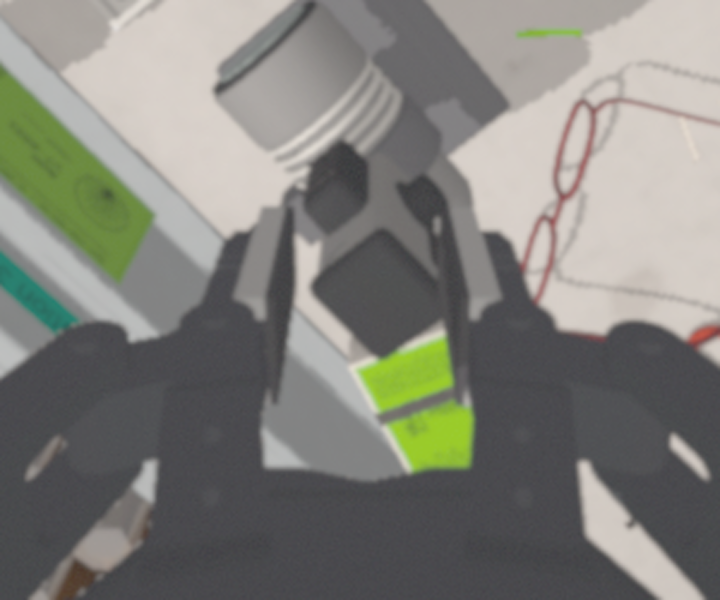

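The fingers straddle the trigger at crop (335,185) and the button at (420,195), as planned. Descend, clear of both.

```bash
python3 -m inch '[[0,0,-1.5,0],[0,0,-3,0],[0,0,-4.5,0],[0,0,-6,0],[0,0,-7.5,0],[0,0,-9,0],[0,0,-10,0],[0,0,-10,0]]'; python3 -m inch '[[0,0.1,0,0],[0,0.2,0,0],[0,0.3,0,0],[0,0.4,0,0],[0,0.5,0,0],[0,0.6,0,0],[0,0.7,0,0],[0,0.7,0,0]]'
```

```text
time: 56.95
ee_pos: [0.4871, 0.4009, 0.1484]
tcp_rot: [180.0, -0.1, -131.9]
wrist_force: [0.3, -0.5, 0.8]
opening: 0.0312
grasp_force: 0.0
time: 57.95
ee_pos: [0.4874, 0.4082, 0.1492]
tcp_rot: [-180.0, -0.0, -131.8]
wrist_force: [-0.9, -0.2, 0.7]
opening: 0.0315
grasp_force: 0.0
```

```bash
python3 -m inch '[[0,0.1,0,0],[0,0.2,0,0],[0,0.3,0,0],[0,0.3,0,0],[0,0.3,0,0],[0,0.3,0,0],[0,0.3,0,0],[0,0.3,0,0]]';python3 -m inch '[[0,0.1,0,0],[0,0.2,0,0],[0,0.3,0,0],[0,0.3,0,0],[0,0.3,0,0],[0,0.3,0,0],[0,0.3,0,0],[0,0.3,0,0]]'
```

```text
time: 58.95
ee_pos: [0.4874, 0.4104, 0.1492]
tcp_rot: [-180.0, -0.1, -131.9]
wrist_force: [-0.1, -4.5, 1.7]
opening: 0.0308
grasp_force: 2.7
time: 59.95
ee_pos: [0.4874, 0.4133, 0.1492]
tcp_rot: [-179.9, -0.1, -131.9]
wrist_force: [0.1, -5.7, 0.5]
opening: 0.0308
grasp_force: 3.2
```

```bash
python3 -m inch '[[0,0.1,0,0],[0,0.2,0,0],[0,0.3,0,0],[0,0.4,0,0],[0,0.5,0,0],[0,0.6,0,0],[0,0.6,0,0],[0,0.6,0,0]]';python3 -m inch '[[0,0.1,0,0],[0,0.2,0,0],[0,0.2,0,0],[0,0.2,0,0],[0,0.2,0,0],[0,0.2,0,0],[0,0.2,0,0],[0,0.2,0,0]]'
```

```text
time: 60.95
ee_pos: [0.4876, 0.4189, 0.1492]
tcp_rot: [-179.9, -0.1, -131.9]
wrist_force: [1.1, -8.1, 1.5]
opening: 0.0309
grasp_force: 4.1
time: 61.95
ee_pos: [0.4876, 0.4207, 0.1492]
tcp_rot: [-179.9, -0.1, -131.9]
wrist_force: [1.1, -8.7, 2.2]
opening: 0.0311
grasp_force: 4.5
```

```bash
python3 -m inch '[[0,0.1,0,0],[0,0.1,0,0],[0,0.1,0,0],[0,0.1,0,0],[0,0.1,0,0],[0,0.1,0,0],[0,0.1,0,0],[0,0.1,0,0]]';python3 -m inch '[[0.1,0,0,0],[0.2,0,0,0],[0.3,0,0,0],[0.4,0,0,0],[0.4,0,0,0],[0.4,0,0,0],[0.4,0,0,0],[0.4,0,0,0]]'
```

```text
time: 62.95
ee_pos: [0.4876, 0.4214, 0.1492]
tcp_rot: [-179.9, -0.1, -131.9]
wrist_force: [0.0, -10.5, 2.3]
opening: 0.0311
grasp_force: 5.4
time: 63.95
ee_pos: [0.4902, 0.4213, 0.1487]
tcp_rot: [-180.0, -0.3, -131.9]
wrist_force: [-5.9, -11.6, 1.9]
opening: 0.0307
grasp_force: 5.7
```

```bash
python3 -m inch '[[0.1,0,0,0],[0.2,0,0,0],[0.3,0,0,0],[0.4,0,0,0],[0.4,0,0,0],[0.4,0,0,0],[0.4,0,0,0],[0.4,0,0,0]]'; python3 -m inch '[[0.1,0,0,0],[0.2,0,0,0],[0.3,0,0,0],[0.3,0,0,0],[0.3,0,0,0],[0.3,0,0,0],[0.3,0,0,0],[0.3,0,0,0]]'
```

```text
time: 64.95
ee_pos: [0.4936, 0.4212, 0.1483]
tcp_rot: [180.0, -0.4, -131.9]
wrist_force: [-8.6, -10.5, 0.7]
opening: 0.0313
grasp_force: 7.4
time: 65.95
ee_pos: [0.4963, 0.4211, 0.1482]
tcp_rot: [180.0, -0.4, -131.9]
wrist_force: [-11.1, -11.6, 0.6]
opening: 0.0311
grasp_force: 8.1
```

```bash
python3 -m inch '[[0.1,0,0,0],[0.2,0,0,0],[0.3,0,0,0],[0.3,0,0,0],[0.3,0,0,0],[0.3,0,0,0],[0.3,0,0,0],[0.3,0,0,0]]'; python3 -m inch '[[0.1,0,0,0],[0.2,0,0,0],[0.2,0,0,0],[0.2,0,0,0],[0.2,0,0,0],[0.2,0,0,0],[0.2,0,0,0],[0.2,0,0,0]]'; python3 w.py w8 trigger_face button_face
python3 - <<'E'
import cv2,numpy as np
im=cv2.imread('pics/w8.png')
im=np.clip((im/255.)**.5*255,0,255).astype(np.uint8)
im=im[150:350,180:380]
cv2.imwrite("pics/l4.png",cv2.resize(im,None,fx=3,fy=3,interpolation=2))
E
```

```text
time: 66.95
ee_pos: [0.499, 0.4211, 0.1481]
tcp_rot: [179.9, -0.4, -131.9]
wrist_force: [-12.4, -12.2, 1.1]
opening: 0.031
grasp_force: 8.7
time: 67.95
ee_pos: [0.5008, 0.421, 0.1481]
tcp_rot: [179.9, -0.4, -131.9]
wrist_force: [-11.6, -12.0, 1.8]
opening: 0.0309
grasp_force: 9.1
[0.501 0.421 0.148] [ 179.932   -0.441 -131.865] cam [0.448 0.361 0.284] [ 0.203  0.229 -0.952]
trigger_face [262.3 297.5] 0.55 [0.514 0.42  0.152]
```

View pics/l4.png

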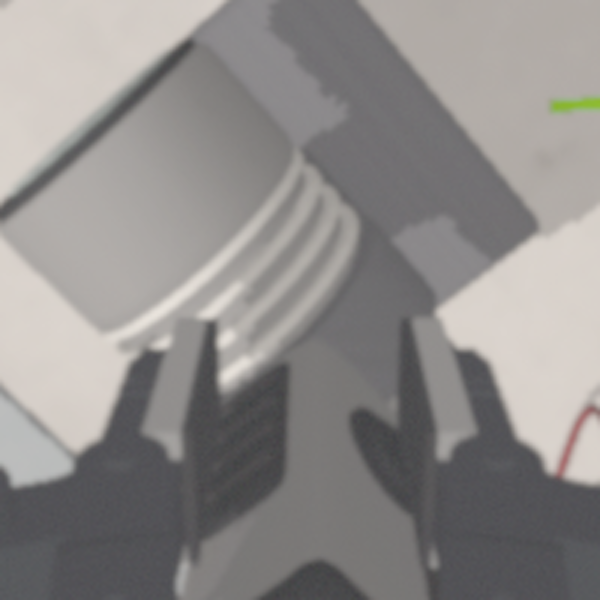

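Both pads bear on the trigger (crop 245,440) and the button (385,460). There's no end stop in x yet, so I'll press further.

```bash
python3 -m inch '[[0.1,0,0,0],[0.2,0,0,0],[0.2,0,0,0],[0.2,0,0,0],[0.2,0,0,0],[0.2,0,0,0],[0.2,0,0,0],[0.2,0,0,0]]'; python3 -m inch '[[0.1,0,0,0],[0.1,0,0,0],[0.1,0,0,0],[0.1,0,0,0],[0.1,0,0,0],[0.1,0,0,0],[0.1,0,0,0],[0.1,0,0,0]]'
```

```text
time: 69.1
ee_pos: [0.502, 0.421, 0.1481]
tcp_rot: [179.9, -0.5, -131.8]
wrist_force: [-17.2, -13.7, 3.3]
opening: 0.0308
grasp_force: 11.1
time: 70.1
ee_pos: [0.5022, 0.421, 0.1481]
tcp_rot: [179.8, -0.6, -131.8]
wrist_force: [-21.1, -13.0, 3.4]
opening: 0.0314
grasp_force: 13.9
```

End stops are reached on both. Ease the trigger along -y while holding the button, then back off.

```bash
python3 -m inch '[[0,-0.1,0,0],[0,-0.2,0,0],[0,-0.3,0,0],[0,-0.4,0,0],[0,-0.5,0,0],[0,-0.6,0,0],[0,-0.7,0,0],[0,-0.7,0,0]]'; python3 -m inch '[[-0.2,-0.05,0,0],[-0.5,-0.1,0,0],[-0.8,-0.2,0,0],[-1.2,-0.4,0,0],[-1.5,-0.7,0,0],[-1.5,-1.1,0,0],[-1.5,-1.4,0,0],[-1.5,-1.4,0,0]]'
```

```text
time: 71.1
ee_pos: [0.5022, 0.4168, 0.1481]
tcp_rot: [179.6, -0.3, -131.7]
wrist_force: [-18.8, 0.2, -0.5]
opening: 0.0308
grasp_force: 11.1
time: 72.1
ee_pos: [0.4915, 0.4019, 0.1494]
tcp_rot: [-180.0, 0.0, -131.9]
wrist_force: [-0.0, 0.2, 0.3]
opening: 0.0309
grasp_force: 0.0
```

```bash
python3 -m inch '[[-0.3,0,0,0],[-0.3,-0.3,1,0],[-0.3,-0.3,3,0],[-0.3,-0.3,5,0],[-0.3,-0.3,7,0],[-0.3,-0.3,9,0],[-0.3,-0.3,10,0],[-0.3,-0.3,10,0]]'; python3 -m inch '[[0,0,0,0],[0,0,0,0],[0,0,0,0],[0,0,0,0],[0,0,0,0],[0,0,0,0],[0,0,0,0],[0,0,0,0]]'; python3 w.py w9 trigger_face button_face lamp
python3 - <<'E'
import cv2,numpy as np
im=cv2.imread('pics/w9.png')
im=np.clip((im/255.)**.55*255,0,255).astype(np.uint8)
im=im[170:420,130:430]
cv2.imwrite("pics/l5.png",cv2.resize(im,None,fx=2.4,fy=2.4,interpolation=2))
E
```

```text
time: 73.1
ee_pos: [0.4886, 0.3993, 0.25]
tcp_rot: [-180.0, 0.1, -131.9]
wrist_force: [0.6, -0.4, -0.8]
opening: 0.0312
grasp_force: 0.0
time: 74.1
ee_pos: [0.4884, 0.3992, 0.2493]
tcp_rot: [-180.0, 0.0, -131.8]
wrist_force: [-0.4, -0.3, 0.4]
opening: 0.0313
grasp_force: 0.0
[0.488 0.399 0.249] [-180.       0.001 -131.852] cam [0.434 0.339 0.385] [ 0.209  0.233 -0.95 ]
trigger_face [273.6 245.5] 0.96 [0.512 0.414 0.152]
trigger_face [165.7  64.6] 0.47 [0.475 0.261 0.152]
button_face [131.7 106.2] 0.64 [0.514 0.263 0.152]
button_face [306.6 253.1] 0.5 [0.496 0.438 0.152]
lamp [279.1 202. ] 0.62 [0.515 0.422 0.   ]
```

View pics/l5.png

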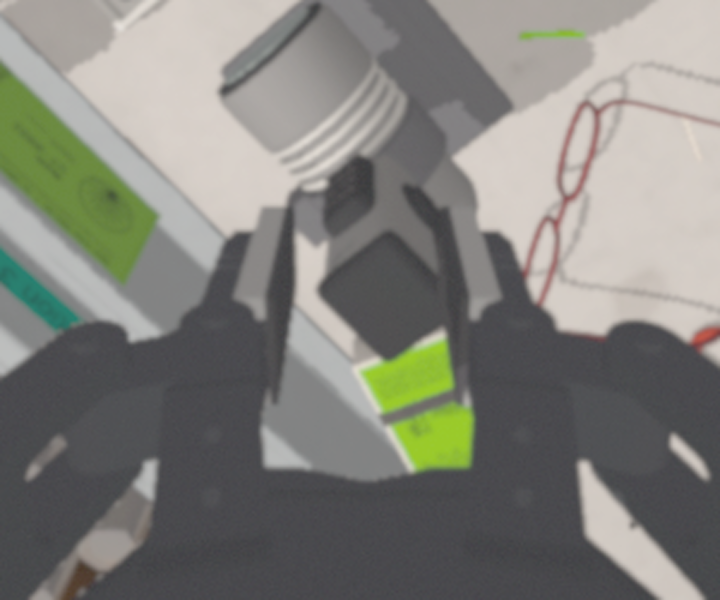

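The trigger sits about 6 mm in (crop 350,190) and the button about 6–8 mm in: locked. Last, I'll check the plate and bottles.

Run:
```python
from top import *
np.set_printoptions(precision=3,suppress=True)
c=cam("scene")
for k,z in (("nest_plate",.004),("plate_handle",.05),("cork_mat",0),("sample_0_centre",.063),("mug",0),("tape_roll",0)):
    for r in bot.landmark_of(k,c)[:3]: print(k,round(r["score"],2),onz(c,r["point"],z))
a=top(c,.014,.33,.63,-.56,-.16,1000); b=cv2.resize(c["img"][170:270,190:290],(400,400),interpolation=2)
cv2.imwrite("pics/fin.png",np.vstack([a,b[:300]])[:,:,::-1])
```

```text
nest_plate 0.7 [ 0.457 -0.296  0.004]
plate_handle 0.68 [ 0.462 -0.295  0.05 ]
plate_handle 0.28 [0.448 0.327 0.05 ]
cork_mat 0.72 [ 0.46  -0.281  0.   ]
sample_0_centre 0.78 [0.504 0.17  0.063]
mug 0.71 [ 0.554 -0.587  0.   ]
mug 0.26 [0.572 0.359 0.   ]
tape_roll 0.78 [0.407 0.019 0.   ]
tape_roll 0.49 [0.536 0.44  0.   ]
```

View pics/fin.png

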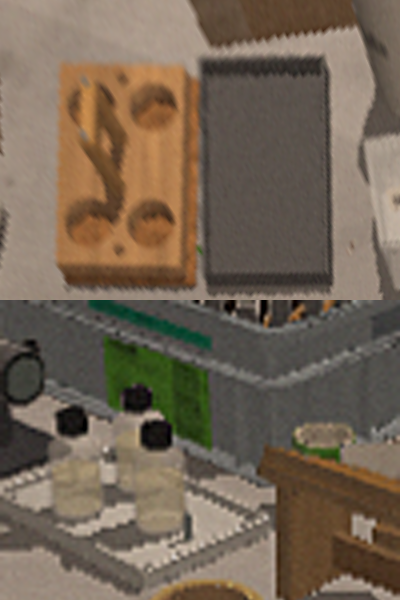

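The plate covers the mat (top face at columns 60–188, rows 65–268, centre about (0.463, -0.284)). The tray is empty and all three bottles stand inside the lip. Handing in.

```bash
python3 -c "
from workcell import bot
print(bot.job_done())"
```

```text
the job is handed in; nothing more can be done
None
```

I've handed the job in: the plate is flat and centred on the mat, all three bottles stand upright on the bed, and the lamp looks locked on with the trigger about 6 mm in; `job_done()` gave no verdict, so this rests on my last measurements.

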